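# Feed a slide carrier through the dust flap of a slide scanner

## Robot

A 6-joint arm with a two-finger parallel gripper is mounted at the origin on the work surface. World frame = base frame: x ahead of the robot, y to its left, z up, the work surface at z = 0. Lengths are in m, angles in rad, forces in N, time in s.
With the tool pointing down it reaches from about 0.35 to 0.975 m from the base axis. Payload 7.1 kg.
Tool frame: the origin (TCP) lies midway between the tips of the shut fingers; the grasp point (between the pads) lies 19 mm behind it; z points along the fingers, y is the direction in which the jaws open and shut (so a half turn about z gives the same grasp; the last joint's range is limited). The gripper opens to 88 mm and grips with 3 to 60 N. Pads are 20 mm wide; open, the fingers measure 115 mm over their backs; the gripper's body (75 mm by 178 mm) begins 61 mm behind the grasp point.
Start: joints at [1.297, 0.423, 1.63, -0, 1.089, -0.019], TCP at [0.158, 0.605, 0.223] pointing down, gripper open.
Joint ranges: [-3, 3], [-0.9, 2.11], [0.09, 2.58], [-1.31, 4.45], [0.11, 2.69], [-2.54, 2.54]. Speed limits (rad/s): [2.39, 2.39, 3.01, 3.14, 3.14, 3.14].

## Interface

Orientations are given as a 3x3 rotation matrix whose columns are the frame's x, y, z axes.
In Python, from cell import telemetry, optics, order gives the robot as it stands.
- The arm moves only by the tool send_rows, never from a script. Its argument "deltas" is a list of rows, each a list of 6 numbers: the shift along the tool's x, y, z in mm, then the turn, a rotation vector about the tool's x, y, z in degrees. A call has 1 to 12 rows; each row shifts and turns the commanded pose from where the row before left it, along the tool's axes as they then stand; what a row does not reach is not made up. A row lasts 1/10 s, in which the tool goes at most 50 mm and 8.59 degrees, less where a joint would pass 70% of its speed; a pose out of reach is approached as far as the arm can. A call is refused whole if a number of a shift passes 50 or a number of a turn 8.59, either way. A call with a gripper value outside its range is refused whole. "hand" is the gripper command: -1 is fully open, 1 is shut, values between are in proportion, set as the call begins (left out, the last holds). The fingers move at their own pace and stop on an object; "grip_force" is the grip in N (left out, the last holds). Time passes only in rows, so rows that do not move let the fingers close. It gives the time, the measured TCP pose, the force and the opening at its end, in the units of the state.
- telemetry.state(): the state, without advancing time (a new reading comes with each control period).
- optics.get_image(name): name is "side" or "top"; returns (picture, depth): 420x560x3 uint8, red, green, blue; 420x560 float32, m along the optical axis (not along the pixel's ray), 0 where there is no reading.
- optics.get_calibration(name): a dict with "fx", "fy", "cx", "cy" (pixels), "xyz" and "rotation" of the camera in the world. Camera axes: x right, y down, z forward; pixel columns grow to the right and rows downward; lengths in m; the calibration is good to about 2 mm. A picture is of the moment at which its call begins. get_calibration takes no time and is no camera call.
- order.hand_in(): hands the job in, once; it reports no verdict.
The state is a dict: "time": time; "joint_pos": joint angles; "joint_velocities": joint speeds; "joint_torque": joint torques, N m; "position": TCP position; "eef_rot": TCP orientation; "force": force on the tool from outside, world axes, zero at the start; "moment": the same for the moment, N m; "grip_width": finger opening in m.
Only numpy, scipy, OpenCV 4.12 (cv2) and the standard library are available. Lean on these libraries where they do the work, as an engineer would, in place of code of your own. Each camera call takes 0.05 s, during which the arm holds its last target.

## Task

With the fingertips, push the loaded slide carrier along the slide scanner's loading shelf, nose first through the hanging dust flap, until it tips onto the sloping roller track inside and runs fully home; then draw the fingers out so that the flap swings fully shut behind it. Only slide the carrier, do not lift it, and leave the other things on the bench where they are.

Things in the scene. Friction and masses are not known exactly. Their poses are not given: they have to be found in the camera images.
- scanner: Slide scanner, a white bench machine, fixed. Origin on the bench below the middle of its port; x points into the machine (the way the carrier is pushed), y across the port, z up. The low front hood, 128 mm high and 320 mm wide, reaches from x = 0 to 191 mm and has a clear window over the roller track; behind it stands the main housing, 306 mm high.
- shelf (a point): Middle of the loading shelf's top, 60 mm above the bench, 128 mm before port; axes as the scanner's. The shelf is a flat aluminium plate 160 mm wide, from x = -255 mm of the scanner, level through the port to x = 45 mm. Slippery white plastic rails 8 mm high stand on it: 150 mm apart as far as x = -90 mm, then a funnel to 96 mm apart at x = -20 mm, and 96 mm from there inwards.
- port (a point): Middle of the port's sill, on the shelf's top, in the machine's outer face; axes as the scanner's. The port is 96 mm wide and 55 mm high; above it is a fixed header 13 mm high. Fingers that follow the carrier into the port must lean to pass under the header: tips forward, hand back and up, 30 to 45 degrees.
- home (a point): Where the carrier's origin lies when it is fully home: 99 mm inside port and 14 mm lower, on the centre line. From 45 mm inside the port free-running rollers slope down at 0.244 rad to a buffer. Once the carrier's middle is past that edge (its tail then 0 to 6 mm inside the outer face) it tips onto the rollers and rolls home by itself in about a second.
- flap (a joint): Angle of the aluminium dust flap (92 wide, 50 high, 3 mm thick, 25 g), hanging by its weight from a pin across the top of the port, 52 mm above the shelf. 0 = hanging shut, flush with the outer face; grows as its lower edge swings inwards and up, to 1.4 rad; never outwards. A light push opens it, the carrier under it holds it at 0.6 to 0.9, and it falls shut in about half a second when free.
- carrier: Slide carrier, a loose aluminium tray 104 mm long (x) and 90 mm wide (y), about 0.25 kg, with three glass slides. Origin under its centre; x points to its nose, z up. Rims and nose wall are 10 mm high, nose corners bevelled; across its tail (x = -52 to -44 mm) stands a push lip 18 mm high, full width. Starts on the shelf before the funnel, up to 12 mm off the centre line and 0.15 rad askew.
- oil_bottle: Bystander: small amber dropper bottle with a black cap, 30 mm across, 75 mm high, standing beside the shelf. Origin under its centre.
- slide_box: Bystander: closed plastic slide box, 100 x 85 x 33 mm, lying beside the shelf. Origin under its centre.
- petri_dish: Bystander: clear petri dish, 92 mm across, 16 mm high. Origin under its centre.
- staining_jar: Bystander: square glass staining jar with a round white lid, 62 x 62 x 97 mm. Origin under its centre. Stands by itself to the left of the shelf.
- tweezers: Bystander: steel tweezers lying flat, 120 mm long. Origin under their middle.
- glasses: Bystander: spectacles with a black frame, 135 mm wide, 40 mm high. Origin under the middle of the frame.
Not all that is in view belongs to the job. Leave any red look-alike of the carrier alone.

How it is judged:
By the outcome, as a careful person would: the job done as asked, in the order asked, and still so for the second after the job is handed in, with the robot touching nothing.
It also fails if it takes over 48 s, if anything falls off the work surface, if the arm or the gripper's body presses on something with over 40 N, if the wrist force passes 120 N, or if a joint passes its speed limit or range.

## Working session

There is one attempt and no reset: what is moved stays moved. The work goes in short steps, Python scripts to look and compute and a tool call to move; the robot and the scene stay as the last step left them, time stands still between calls to the robot, and variables do not carry over. Pictures are saved under pics/ and viewed, and the job is handed in when it is done.

Besides the shell and the picture viewer there is one more tool, called after "Emit:" as name([rows], argument=value, ...), one row to a line, values as JSON. send_rows: Moves the arm, as the interface text tells. Its arguments: {"type":"object","properties":{"deltas":{"type":"array"},"hand":{"type":"number"},"grip_force":{"type":"number"}},"required":["deltas"]}

```bash
mkdir -p pics; ls
cat > h.py <<'E'
import numpy as np,cv2
from cell import telemetry, optics, order
def grab(n,tag):
    im,d=optics.get_image(n); np.savez(f'{tag}_{n}.npz',im=im,d=d)
    cv2.imwrite(f'pics/{tag}_{n}.png',im[:,:,::-1]); return im,d
def ray(n,u,v):
    c=optics.get_calibration(n); R=np.array(c['rotation'])
    return np.array(c['xyz']),R@np.array([(u-c['cx'])/c['fx'],(v-c['cy'])/c['fy'],1])
def plane(n,u,v,z):
    o,d=ray(n,u,v); return o+d*(z-o[2])/d[2]
def pt(n,u,v,D):
    o,d=ray(n,u,v); return o+d*D[int(v),int(u)]
def cloud(n,D):
    c=optics.get_calibration(n); R=np.array(c['rotation'])
    v,u=np.mgrid[:420,:560]
    P=np.stack([(u-c['cx'])/c['fx']*D,(v-c['cy'])/c['fy']*D,D],-1)@R.T+np.array(c['xyz'])
    return P
E
python3 - <<'E'
from h import *
for n in('side','top'):
    grab(n,'a'); c=optics.get_calibration(n); print(n,c)
s=telemetry.state(); print(s)
E
```

```text
pics
side {'fx': 430.76899233850287, 'fy': 430.76899233850287, 'cx': 281.61276275673396, 'cy': 204.6041802211925, 'xyz': array([ 0.0467519 , -0.61335177,  0.90710391]), 'rotation': array([[ 0.79326062, -0.43785222,  0.42311111],
       [-0.60882816, -0.5796513 ,  0.54160193],
       [ 0.0081153 , -0.68723344, -0.72639131]])}
top {'fx': 440.94932701436005, 'fy': 440.94932701436005, 'cx': 287.4472790626202, 'cy': 210.1415303991589, 'xyz': array([0.41157247, 0.02773486, 1.14924368]), 'rotation': array([[ 0.00746543, -0.9921767 ,  0.12461805],
       [-0.99996846, -0.00774517, -0.00176044],
       [ 0.00271185, -0.12460098, -0.99220323]])}
{'time': 0.1, 'joint_pos': array([ 1.29704722e+00,  4.23736457e-01,  1.63056652e+00, -1.29659232e-05,
        1.08859395e+00, -1.89953707e-02]), 'joint_velocities': array([ 0.00077034, -0.00203621, -0.00048139, -0.00055266,  0.00058178,
        0.00055306]), 'joint_torque': array([-6.16333455e-04, -5.45614636e+01, -2.74325538e+01,  6.44387584e-02,
        1.89870363e-02,  7.19617049e-06]), 'position': array([0.15735207, 0.60437841, 0.22201537]), 'eef_rot': array([[-9.67726899e-01,  2.52001055e-01, -3.41541363e-04],
       [ 2.52001286e-01,  9.67726081e-01, -1.25881369e-03],
       [ 1.32961072e-05, -1.30425673e-03, -9.99999149e-01]]), 'force': array([-0.33472195, -0.40508749, -0.26894498]), 'moment': array([ 0.00945229, -0.00783244,  0.0014712 ]), 'grip_width': 0.08794561471827868}
```

View pics/a_side.png

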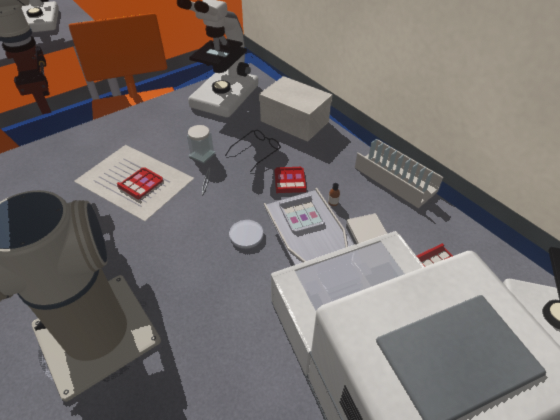

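View pics/a_top.png

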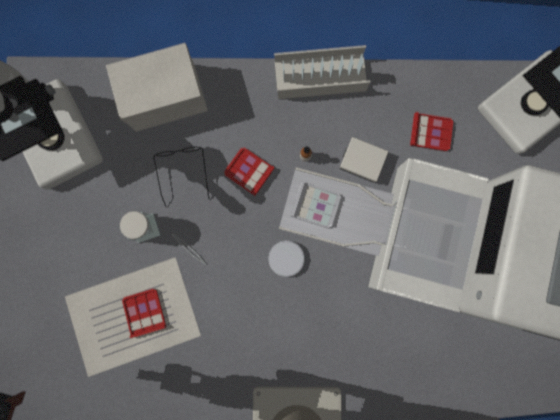

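Top view: silver carrier on the shelf at about (318,206), the scanner at (440,240). Red look-alikes are at (250,171), (432,131) and (145,312). The silver one on the aluminium shelf fits the description. I'll confirm it in an enlarged crop.

Run:
```python
from h import *
im=cv2.imread('pics/a_top.png'); c=im[140:320,260:500]; cv2.imwrite('pics/a_crop.png',cv2.resize(c,None,fx=3.3,fy=3.3,interpolation=cv2.INTER_CUBIC))
D=np.load('a_top.npz')['d']; P=cloud('top',D)
np.set_printoptions(precision=3,suppress=True,linewidth=200)
for u,v in [(300,180),(318,206),(330,235),(350,235),(355,190),(410,170),(440,180),(430,240),(380,300),(285,260),(306,152),(365,160),(270,220)]: print((u,v),P[v,u])
im=cv2.imread('pics/a_side.png'); c=im[170:300,220:420]; cv2.imwrite('pics/a_crop2.png',cv2.resize(c,None,fx=4,fy=4,interpolation=cv2.INTER_CUBIC))
```

```text
(300, 180) [ 0.624 -0.005  0.065]
(318, 206) [ 0.558 -0.05   0.067]
(330, 235) [ 0.487 -0.08   0.06 ]
(350, 235) [ 0.488 -0.129  0.059]
(355, 190) [ 0.601 -0.143  0.059]
(410, 170) [ 0.637 -0.262  0.13 ]
(440, 180) [ 0.615 -0.334  0.125]
(430, 240) [ 0.473 -0.305  0.128]
(380, 300) [ 0.325 -0.214 -0.004]
(285, 260) [0.426 0.031 0.016]
(306, 152) [ 0.694 -0.019  0.073]
(365, 160) [ 0.684 -0.174  0.035]
(270, 220) [ 0.53   0.071 -0.001]
```

View pics/a_crop.png

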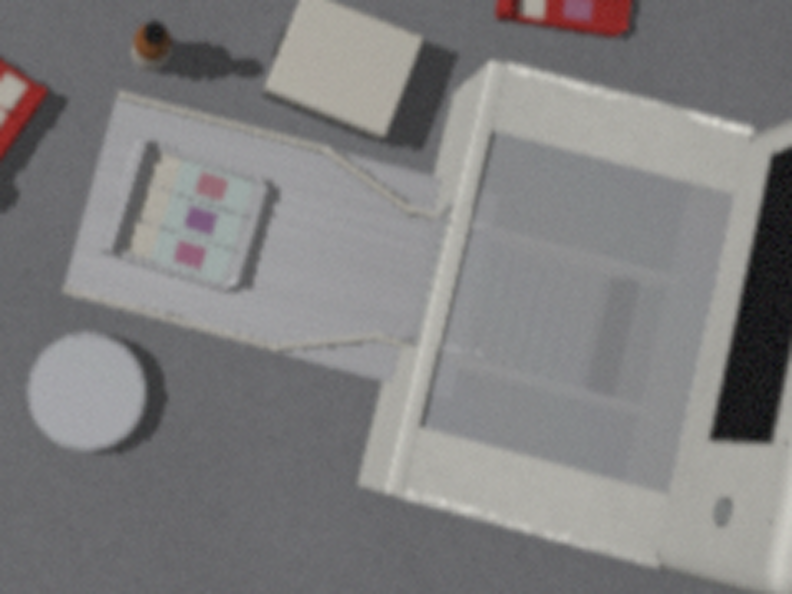

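View pics/a_crop2.png

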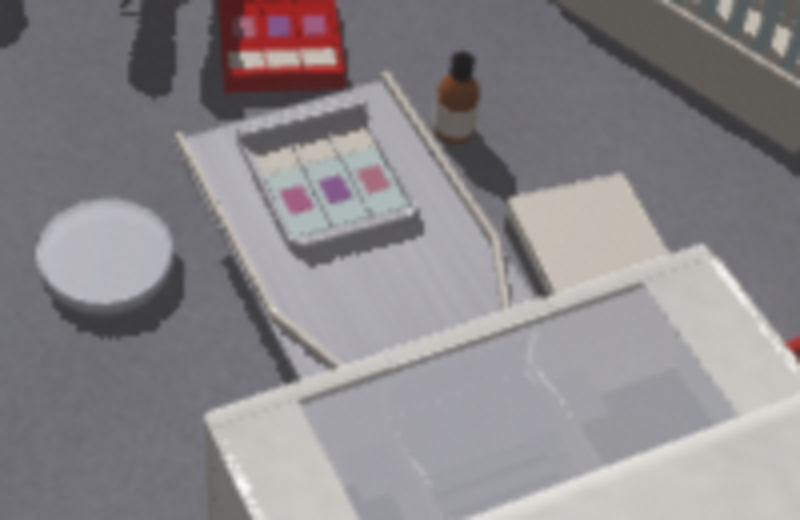

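Run:
```python
from h import *
np.set_printoptions(precision=4,suppress=True,linewidth=200)
f=lambda x,y,z: plane('top',260+x/3.3-.35,140+y/3.3-.35,z)
U0,U1=f(124,95,.068),f(328,150,.068); L0,L1=f(67,291,.068),f(283,348,.068)
U2,L2=f(412,211,.068),f(383,338,.068)
print('rails',U0,U1,U2,L0,L1,L2)
print('wid',np.linalg.norm(U0-L0),np.linalg.norm(U1-L1),np.linalg.norm(U2-L2))
d=(U1-U0)/np.linalg.norm(U1-U0)+(L1-L0)/np.linalg.norm(L1-L0); d/=np.linalg.norm(d)
print('dir',d,np.arctan2(d[1],d[0]))
H0,H1=f(496,64,.128),f(390,490,.128); h=(H0-H1)[:2]; print('hood',H0,H1,np.linalg.norm(h),'normal',np.arctan2(-h[0],h[1])) 
D=np.load('a_top.npz')['d'];P=cloud('top',D)
Q=P[175:235,290:350].reshape(-1,3); 
for z in np.arange(.055,.085,.002): print(round(z,3),((Q[:,2]>=z)&(Q[:,2]<z+.002)).sum(),end=' | ')
im=np.load('a_top.npz')['im']
lip=Q[(Q[:,2]>.0725)]; 
print(len(lip),lip.min(0),lip.max(0),lip.mean(0))
# side lip
S=cloud('side',np.load('a_side.npz')['d']); 
m=(S[...,2]>.071)&(S[...,2]<.085)&(abs(S[...,0]-.56)<.08)&(abs(S[...,1]+.03)<.08); print(S[m].shape)
print(S[m][::6])
```

```text
rails [0.6527 0.0021 0.068 ] [ 0.6116 -0.152   0.068 ] [ 0.5656 -0.2145  0.068 ] [0.5034 0.0439 0.068 ] [ 0.4622 -0.1167  0.068 ] [ 0.4702 -0.191   0.068 ]
wid 0.15503234113316708 0.15348778495731932 0.09824796830025194
dir [-0.2529 -0.9675  0.    ] -1.8264954020250783
hood [ 0.6642 -0.2636  0.128 ] [ 0.3619 -0.1819  0.128 ] 0.31314883891385176 normal -1.834553959472607
0.055 136 | 0.057 493 | 0.059 657 | 0.061 500 | 0.063 391 | 0.065 483 | 0.067 375 | 0.069 200 | 0.071 51 | 0.073 25 | 0.075 37 | 0.077 48 | 0.079 17 | 0.081 9 | 0.083 0 | 0.085 0 | 168 [ 0.4116 -0.1013  0.0725] [0.6172 0.0277 1.1492] [ 0.5516 -0.0032  0.2173]
(162, 3)
[[ 0.6107 -0.0072  0.0784]
 [ 0.6051 -0.0096  0.0799]
 [ 0.595  -0.0049  0.0785]
 [ 0.6085 -0.0141  0.0776]
 [ 0.5891 -0.0037  0.0773]
 [ 0.6034 -0.012   0.0752]
 [ 0.574   0.0033  0.0769]
 [ 0.5859 -0.0075  0.0784]
 [ 0.6122 -0.0187  0.0713]
 [ 0.5682  0.0005  0.079 ]
 [ 0.5835 -0.0064  0.0751]
 [ 0.5511  0.0091  0.0787]
 [ 0.5629 -0.0018  0.0803]
 [ 0.5795 -0.0071  0.0743]
 [ 0.5397  0.0118  0.0797]
 [ 0.5537  0.0037  0.0777]
 [ 0.6092 -0.0306  0.0714]
 [ 0.5408  0.0089  0.0776]
 [ 0.5572  0.0036  0.0717]
 [ 0.5409  0.0089  0.0737]
 [ 0.5325  0.0111  0.0732]
 [ 0.5311  0.0093  0.0718]
 [ 0.5959 -0.0625  0.0719]
 [ 0.5194 -0.0189  0.0726]
 [ 0.5093 -0.0488  0.071 ]
 [ 0.558  -0.0987  0.0713]
 [ 0.5063 -0.0691  0.0724]]
```

```bash
cat >> h.py <<'E'
O=np.array([.513,-.2227]); YAW=-1.829
dx=np.array([np.cos(YAW),np.sin(YAW)]); dy=np.array([-dx[1],dx[0]])
def sc(p): p=np.asarray(p); q=p[...,:2]-O; return np.stack([q@dx,q@dy],-1)
def wo(x,y): return O+x*dx+y*dy
E
python3 - <<'E'
from h import *
np.set_printoptions(precision=4,suppress=True,linewidth=200)
for n in('top','side'):
    S=cloud(n,np.load(f'a_{n}.npz')['d']); 
    s=sc(S); m=(S[...,2]>.0745)&(S[...,2]<.086)&(s[...,0]>-.25)&(s[...,0]<-.13)&(abs(s[...,1])<.07)
    q=s[m]; l=cv2.fitLine((q*1000).astype(np.float32),cv2.DIST_HUBER,0,.01,.01).ravel()
    print(n,len(q),'mean',q.mean(0),'yr',q[:,1].min(),q[:,1].max(),'xr',np.percentile(q[:,0],[5,95]),'askew',np.arctan2(-l[0]*np.sign(l[1]),abs(l[1])))
f=lambda x,y,z: plane('top',260+x/3.3-.35,140+y/3.3-.35,z)
for p,z in [((143,140),.078),((106,252),.078),((154,146),.078),((118,258),.078),((268,182),.07),((238,290),.07),((258,176),.07),((228,287),.07)]: print(p,sc(f(*p,z)))
g=lambda x,y,z: plane('side',220+x/4-.4,170+y/4-.4,z)
for p in [((238,133)),((364,102)),((242,144)),((368,115))]: print('side',p,sc(g(*p,.078)))
print(wo(-.232,0),wo(-.05,0))
for n,b in (('bottle',(306,152)),):
  pass
E
```

```text
top 118 mean [-0.2318  0.0016] yr -0.04428320694972376 0.047207146181803404 xr [-0.2368 -0.2277] askew -0.05259915
side 87 mean [-0.2309  0.0024] yr -0.04419702254567927 0.0454115034695649 xr [-0.2359 -0.2259] askew -0.04948075
(143, 140) [-0.2301  0.046 ]
(106, 252) [-0.2348 -0.0426]
(154, 146) [-0.221   0.0438]
(118, 258) [-0.225  -0.0446]
(268, 182) [-0.1313  0.0413]
(238, 290) [-0.1327 -0.0434]
(258, 176) [-0.1397  0.0438]
(228, 287) [-0.1404 -0.0432]
side (238, 133) [-0.2327 -0.0457]
side (364, 102) [-0.2272  0.0444]
side (242, 144) [-0.2224 -0.0471]
side (368, 115) [-0.215   0.0416]
[0.5722 0.0016] [ 0.5258 -0.1744]
```

```bash
cat >> h.py <<'E'
from scipy.spatial.transform import Rotation as Ro, Slerp
def Rt(th): # lean
    d=np.r_[dx,0]; y=np.r_[dy,0]; up=np.array([0,0,1.])
    z=np.sin(th)*d-np.cos(th)*up; return np.column_stack([np.cross(y,z),y,z])
def rows(P1,R1,n,P0=None,R0=None):
    s=telemetry.state(); P0=s['position'] if P0 is None else P0; R0=s['eef_rot'] if R0 is None else R0
    r0=Ro.from_matrix(R0); rv=(r0.inv()*Ro.from_matrix(R1)).as_rotvec()/n
    out=[]
    for i in range(n):
        r=r0*Ro.from_rotvec(rv*i); out.append(list(np.round(np.r_[r.inv().apply((P1-P0)/n)*1000,np.degrees(rv)],1)))
    return out
def where():
    s=telemetry.state(); R=s['eef_rot']; 
    print('t',round(s['time'],2),'sc',sc(s['position'])*1000,'z',s['position'][2]*1000,'lean',np.degrees(np.arccos(-R[2,2])),'err',np.degrees((Ro.from_matrix(R).inv()*Ro.from_matrix(Rt(np.radians(35)))).as_rotvec()),'F',s['force'],'w',s['grip_width'])
E
python3 - <<'E'
from h import *
P=np.r_[wo(-.285,.0),.2]; print(P)
for r in rows(P,Rt(np.radians(35)),22): print([float(x) for x in r],end=',\n')
E
```

```text
[0.58577309 0.05285231 0.2       ]
[-25.2, -19.4, 1.0, 1.2, -1.2, 4.0],
[-26.4, -17.5, 2.0, 1.2, -1.2, 4.0],
[-27.5, -15.6, 2.9, 1.2, -1.2, 4.0],
[-28.4, -13.6, 3.9, 1.2, -1.2, 4.0],
[-29.2, -11.5, 4.8, 1.2, -1.2, 4.0],
[-29.8, -9.4, 5.6, 1.2, -1.2, 4.0],
[-30.3, -7.2, 6.5, 1.2, -1.2, 4.0],
[-30.5, -4.9, 7.2, 1.2, -1.2, 4.0],
[-30.6, -2.6, 8.0, 1.2, -1.2, 4.0],
[-30.5, -0.3, 8.7, 1.2, -1.2, 4.0],
[-30.3, 2.0, 9.3, 1.2, -1.2, 4.0],
[-29.9, 4.3, 9.9, 1.2, -1.2, 4.0],
[-29.3, 6.5, 10.4, 1.2, -1.2, 4.0],
[-28.5, 8.8, 10.9, 1.2, -1.2, 4.0],
[-27.6, 10.9, 11.3, 1.2, -1.2, 4.0],
[-26.5, 13.1, 11.6, 1.2, -1.2, 4.0],
[-25.3, 15.1, 11.9, 1.2, -1.2, 4.0],
[-23.9, 17.1, 12.1, 1.2, -1.2, 4.0],
[-22.4, 18.9, 12.2, 1.2, -1.2, 4.0],
[-20.8, 20.7, 12.2, 1.2, -1.2, 4.0],
[-19.0, 22.3, 12.2, 1.2, -1.2, 4.0],
[-17.2, 23.8, 12.1, 1.2, -1.2, 4.0],
```

Emit:
send_rows([
  [-25,-19,1,1.2,-1.2,4],
  [-26,-17.5,2,1.2,-1.2,4],
  [-27.5,-15.5,3,1.2,-1.2,4],
  [-28.5,-13.5,4,1.2,-1.2,4],
  [-29,-11.5,5,1.2,-1.2,4],
  [-30,-9.5,5.5,1.2,-1.2,4],
  [-30,-7,6.5,1.2,-1.2,4],
  [-30.5,-5,7,1.2,-1.2,4],
  [-30.5,-2.5,8,1.2,-1.2,4],
  [-30.5,0,8.5,1.2,-1.2,4],
  [-30,2,9,1.2,-1.2,4],
  [-30,4.5,10,1.2,-1.2,4],
], hand=-0.15)

```text
time: 1.3
position: [0.3903, 0.3038, 0.2082]
eef_rot: [[-0.444, 0.895, 0.036], [0.838, 0.429, -0.338], [-0.317, -0.12, -0.941]]
force: [0.4, 0.9, 0.2]
grip_width: 0.0506
```

Run:
```python
from h import *
np.set_printoptions(precision=2,suppress=True)
where(); print(telemetry.state()['joint_pos'])
P=np.r_[wo(-.285,.0),.18]
for r in rows(P,Rt(np.radians(35)),11): print([float(x) for x in r],end=',\n')
```

```text
t 1.3 sc [-477.7  -253.03] z 208.23259455539815 lean 19.84055723142754 err [ 12.34 -13.22  39.09] F [0.38 0.94 0.15] w 0.05055475790866961
[ 0.8   0.37  1.81 -0.28  1.21  0.47]
[-26.2, 6.4, 10.7, 1.1, -1.2, 3.6],
[-25.5, 8.2, 11.1, 1.1, -1.2, 3.6],
[-24.7, 10.0, 11.5, 1.1, -1.2, 3.6],
[-23.8, 11.8, 11.8, 1.1, -1.2, 3.6],
[-22.8, 13.4, 12.0, 1.1, -1.2, 3.6],
[-21.6, 15.0, 12.2, 1.1, -1.2, 3.6],
[-20.4, 16.6, 12.3, 1.1, -1.2, 3.6],
[-19.0, 18.1, 12.4, 1.1, -1.2, 3.6],
[-17.6, 19.4, 12.4, 1.1, -1.2, 3.6],
[-16.1, 20.7, 12.4, 1.1, -1.2, 3.6],
[-14.5, 21.9, 12.3, 1.1, -1.2, 3.6],
```

Emit:
send_rows([
  [-26,6.5,10.5,1.1,-1.2,3.6],
  [-25.5,8,11,1.1,-1.2,3.6],
  [-24.5,10,11.5,1.1,-1.2,3.6],
  [-24,12,12,1.1,-1.2,3.6],
  [-23,13.5,12,1.1,-1.2,3.6],
  [-21.5,15,12,1.1,-1.2,3.6],
  [-20.5,16.5,12.5,1.1,-1.2,3.6],
  [-19,18,12.5,1.1,-1.2,3.6],
  [-17.5,19.5,12.5,1.1,-1.2,3.6],
  [-16,20.5,12.5,1.1,-1.2,3.6],
  [-14.5,22,12.5,1.1,-1.2,3.6],
  [0,0,0,0,0,0],
])

```text
time: 2.5
position: [0.5864, 0.0516, 0.1791]
eef_rot: [[0.219, 0.965, -0.145], [0.791, -0.262, -0.553], [-0.572, 0.007, -0.82]]
force: [-0.0, -0.3, 0.9]
grip_width: 0.0504
```

Run:
```python
from h import *
np.set_printoptions(precision=2,suppress=True)
where(); print(telemetry.state()['joint_pos'])
P=np.r_[wo(-.275,.0),.09]
for r in rows(P,Rt(np.radians(35)),5): print([float(x) for x in r],end=',\n')
grab('side','b');grab('top','b')
```

```text
t 2.5 sc [-283.99    0.94] z 179.0721428750715 lean 34.8711897112326 err [ 0.08 -0.13 -0.57] F [-0.04 -0.33  0.91] w 0.05041312434055231
[ 0.32  0.6   1.59 -0.51  1.35  0.81]
[8.7, -0.3, 15.6, 0.0, -0.0, -0.1],
[8.7, -0.3, 15.6, 0.0, -0.0, -0.1],
[8.7, -0.3, 15.6, 0.0, -0.0, -0.1],
[8.7, -0.2, 15.6, 0.0, -0.0, -0.1],
[8.7, -0.2, 15.6, 0.0, -0.0, -0.1],
```

View pics/b_side.png

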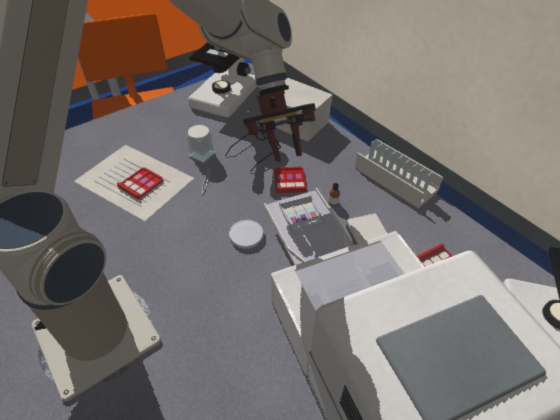

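Emit:
send_rows([
  [8.5,0,15.5,0,0,-0.1],
  [8.5,-0.5,15.5,0,0,-0.1],
  [8.5,0,15.5,0,0,-0.1],
  [8.5,-0.5,15.5,0,0,-0.1],
  [8.5,0,15.5,0,0,-0.1],
  [0,0,0,0,0,0],
])

```text
time: 3.2
position: [0.5802, 0.0446, 0.0892]
eef_rot: [[0.205, 0.968, -0.146], [0.794, -0.252, -0.554], [-0.573, -0.003, -0.82]]
force: [-0.4, 0.2, 0.6]
grip_width: 0.0505
```

Run:
```python
from h import *
np.set_printoptions(precision=2,suppress=True)
where()
P=np.r_[wo(-.265,.0),.0695]
for r in rows(P,Rt(np.radians(35)),2): print([float(x) for x in r],end=',\n')
grab('side','c');grab('top','c')
a=cv2.imread('pics/c_side.png')[120:270,220:400]; b=cv2.imread('pics/c_top.png')[110:260,240:420]
cv2.imwrite('pics/c_crop.png',cv2.resize(np.hstack([a,b]),None,fx=2.2,fy=2.2,interpolation=cv2.INTER_CUBIC))
S=cloud('side',np.load('c_side.npz')['d']);s=sc(S)
m=(abs(s[...,1])<.05)&(s[...,0]>-.32)&(s[...,0]<-.245)&(S[...,2]>.07)&(S[...,2]<.11); print('tips',m.sum(), np.percentile(S[m][:,2],[2,10,50]) if m.sum() else '')
```

```text
t 3.2 sc [-275.56   -3.22] z 89.18011038937834 lean 34.94452717469338 err [-0.   -0.06  0.27] F [-0.45  0.21  0.6 ] w 0.05051322162463905
[1.3, 1.6, 11.1, -0.0, -0.0, 0.1],
[1.3, 1.6, 11.1, -0.0, -0.0, 0.1],
tips 84 [0.09 0.09 0.1 ]
```

View pics/c_crop.png

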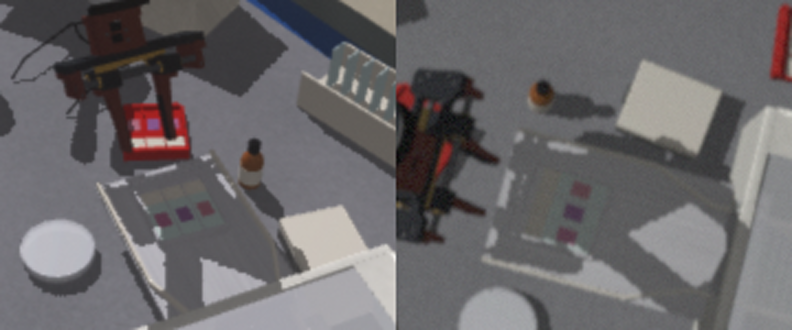

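Emit:
send_rows([
  [1,1.5,11,0,0,0.1],
  [1.5,1.5,12,0,0,0.1],
  [-8.2,0,5.7,0,0,0],
  [-8.2,0,5.7,0,0,0],
  [0,0,0,0,0,0],
])

```text
time: 3.8
position: [0.5767, 0.0128, 0.0722]
eef_rot: [[0.212, 0.967, -0.143], [0.793, -0.256, -0.553], [-0.571, 0.003, -0.821]]
force: [0.4, -0.6, -0.5]
grip_width: 0.0502
```

Run:
```python
from h import *
np.set_printoptions(precision=2,suppress=True)
where()
grab('side','d');grab('top','d')
a=cv2.imread('pics/d_side.png')[120:270,220:400]; b=cv2.imread('pics/d_top.png')[110:260,240:420]
cv2.imwrite('pics/d_crop.png',cv2.resize(np.hstack([a,b]),None,fx=2.2,fy=2.2,interpolation=cv2.INTER_CUBIC))
```

```text
t 3.8 sc [-243.97    1.44] z 72.21944749574537 lean 34.83046270288379 err [ 0.14 -0.17 -0.13] F [ 0.43 -0.56 -0.49] w 0.050151415536957705
```

View pics/d_crop.png

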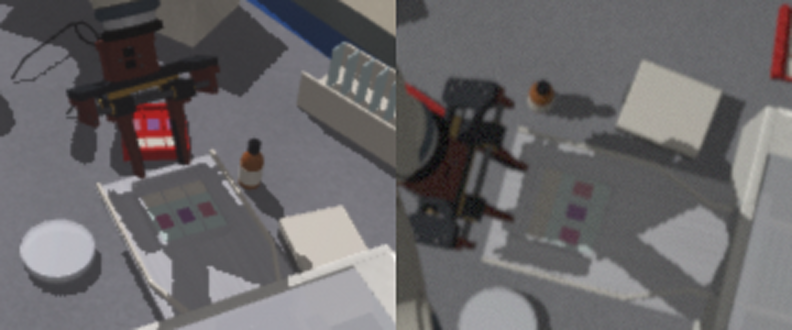

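Emit:
send_rows([
  [3.3,0,-2.3,0,0,0],
  [1.5,0,2.1,0,0,0],
  [1.5,0,2.1,0,0,0],
  [0,0,0,0,0,0],
])

```text
time: 4.3
position: [0.5781, 0.0185, 0.0663]
eef_rot: [[0.21, 0.967, -0.142], [0.794, -0.254, -0.553], [-0.571, 0.003, -0.821]]
force: [0.4, 0.7, -0.8]
grip_width: 0.0504
```

Run:
```python
from h import *
np.set_printoptions(precision=2,suppress=True)
where()
```

```text
t 4.3 sc [-249.86    1.39] z 66.31174685460303 lean 34.81108090487196 err [ 0.2  -0.19 -0.04] F [ 0.43  0.66 -0.78] w 0.050381452257236926
```

Emit:
send_rows([
  [-5,0,2.2,0,0,0],
  [-5,0,3.4,0,0,0],
  [-5,0,3.4,0,0,0],
  [-5,0,3.4,0,0,0],
  [-5,0,3.4,0,0,0],
  [-5,0,3.4,0,0,0],
  [0,0,0,0,0,0],
])

```text
time: 5.0
position: [0.5688, -0.0171, 0.0683]
eef_rot: [[0.211, 0.967, -0.143], [0.793, -0.255, -0.553], [-0.571, 0.003, -0.821]]
force: [-0.4, 0.5, 0.2]
grip_width: 0.0502
```

Run:
```python
from h import *
np.set_printoptions(precision=2,suppress=True)
where()
grab('side','e');grab('top','e')
a=cv2.imread('pics/e_side.png')[120:270,220:400]; b=cv2.imread('pics/e_top.png')[110:260,240:420]
cv2.imwrite('pics/e_crop.png',cv2.resize(np.hstack([a,b]),None,fx=2.2,fy=2.2,interpolation=cv2.INTER_CUBIC))
```

```text
t 5.0 sc [-213.      1.48] z 68.28164326697308 lean 34.839584105460915 err [ 0.16 -0.16 -0.1 ] F [-0.43  0.46  0.24] w 0.05023493044656184
```

View pics/e_crop.png

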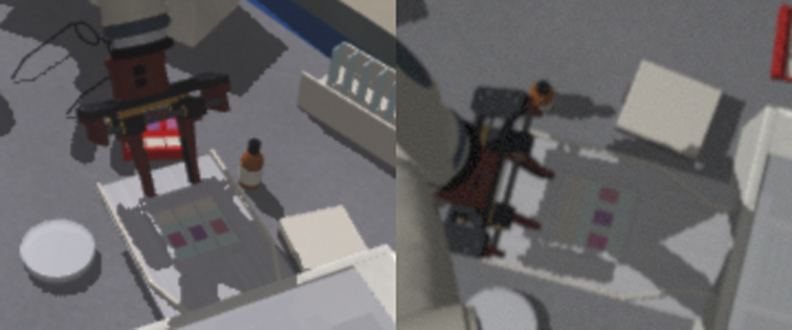

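Emit:
send_rows([
  [-5,0,3.5,0,0,0],
  [-6.6,0,4.6,0,0,0],
  [-6.6,0,4.6,0,0,0],
  [-6.6,0,4.6,0,0,0],
  [-6.6,0,4.6,0,0,0],
  [-6.6,0,4.6,0,0,0],
  [-6.6,0,4.6,0,0,0],
  [-6.6,0,4.6,0,0,0],
  [-6.6,0,4.6,0,0,0],
  [-6.6,0,4.6,0,0,0],
  [-5,0,3.5,0,0,0],
  [0,0,0,0,0,0],
])

```text
time: 6.3
position: [0.5471, -0.0989, 0.068]
eef_rot: [[0.211, 0.967, -0.143], [0.793, -0.255, -0.553], [-0.571, 0.003, -0.821]]
force: [1.0, 0.6, 0.0]
grip_width: 0.0509
```

Run:
```python
from h import *
np.set_printoptions(precision=2,suppress=True)
where()
grab('side','f');grab('top','f')
a=cv2.imread('pics/f_side.png')[150:300,220:400]; b=cv2.imread('pics/f_top.png')[130:280,280:460]
cv2.imwrite('pics/f_crop.png',cv2.resize(np.hstack([a,b]),None,fx=2.2,fy=2.2,interpolation=cv2.INTER_CUBIC))
```

```text
t 6.3 sc [-128.43    1.38] z 67.96501557279811 lean 34.83378289297218 err [ 0.15 -0.17 -0.1 ] F [0.97 0.62 0.  ] w 0.05085071828695443
```

View pics/f_crop.png

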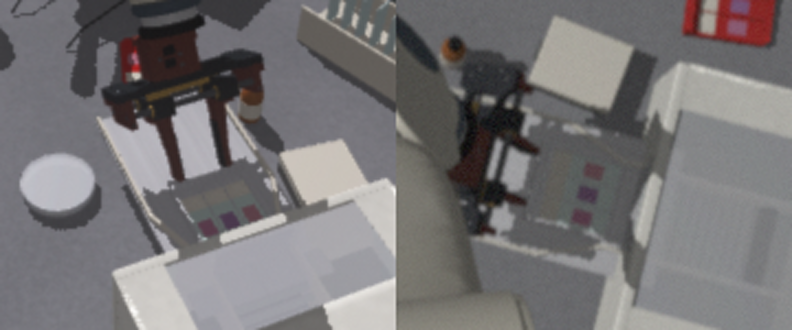

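Emit:
send_rows([
  [-5,0,3.5,0,0,0],
  [-6,0,4.2,0,0,0],
  [-6,0,4.2,0,0,0],
  [-6,0,4.2,0,0,0],
  [-6,0,4.2,0,0,0],
  [-6,0,4.2,0,0,0],
  [-6,0,4.2,0,0,0],
  [-6,0,4.2,0,0,0],
  [-6,0,4.2,0,0,0],
  [-5,0,3.5,0,0,0],
  [0,0,0,0,0,0],
])

```text
time: 7.5
position: [0.5294, -0.1674, 0.0678]
eef_rot: [[0.211, 0.967, -0.143], [0.793, -0.255, -0.553], [-0.571, 0.003, -0.821]]
force: [1.1, 0.3, -0.1]
grip_width: 0.0505
```

Run:
```python
from h import *
np.set_printoptions(precision=2,suppress=True)
where()
grab('side','g');grab('top','g')
a=cv2.imread('pics/g_side.png')[150:300,220:400]; b=cv2.imread('pics/g_top.png')[130:280,280:460]
cv2.imwrite('pics/g_crop.png',cv2.resize(np.hstack([a,b]),None,fx=2.2,fy=2.2,interpolation=cv2.INTER_CUBIC))
```

```text
t 7.5 sc [-57.68   1.71] z 67.81625669978698 lean 34.82966223758179 err [ 0.18 -0.17 -0.09] F [ 1.09  0.27 -0.09] w 0.05047950056881144
```

View pics/g_crop.png

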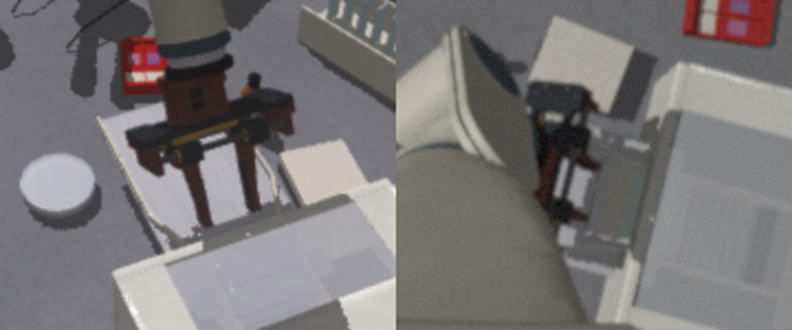

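Emit:
send_rows([
  [-5,0,3.5,0,0,0],
  [-5,0,3.5,0,0,0],
  [-5,0,3.5,0,0,0],
  [-5,0,3.5,0,0,0],
  [-5,0,3.5,0,0,0],
  [-5,0,3.5,0,0,0],
  [-5,0,3.5,0,0,0],
  [0,0,0,0,0,0],
])

```text
time: 8.4
position: [0.5184, -0.2086, 0.0676]
eef_rot: [[0.211, 0.967, -0.143], [0.793, -0.255, -0.553], [-0.571, 0.003, -0.821]]
force: [0.1, -0.0, 1.0]
grip_width: 0.0509
```

Run:
```python
from h import *
np.set_printoptions(precision=2,suppress=True)
where()
grab('side','i');grab('top','i')
a=cv2.imread('pics/i_side.png')[170:320,240:420]; b=cv2.imread('pics/i_top.png')[130:280,340:520]
cv2.imwrite('pics/i_crop.png',cv2.resize(np.hstack([a,b]),None,fx=2.2,fy=2.2,interpolation=cv2.INTER_CUBIC))
```

```text
t 8.4 sc [-14.97   1.58] z 67.64370365792571 lean 34.82742097642727 err [ 0.16 -0.17 -0.1 ] F [ 0.1  -0.03  1.01] w 0.050866719946770944
```

View pics/i_crop.png

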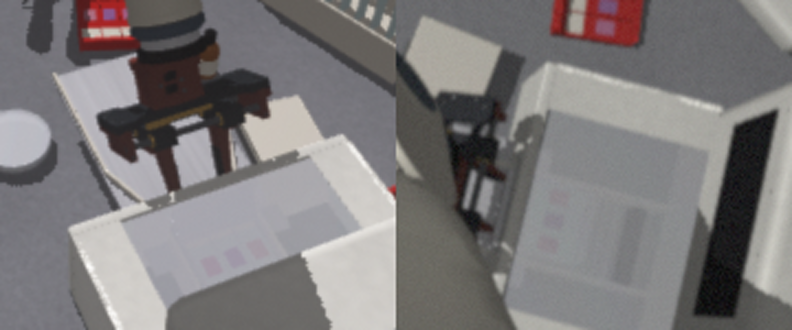

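Emit:
send_rows([
  [-4,0,2.8,0,0,0],
  [-4,0,2.8,0,0,0],
  [-4,0,2.8,0,0,0],
  [-3,0,2.1,0,0,0],
  [0,0,0,0,0,0],
  [0,0,0,0,0,0],
  [0,0,0,0,0,0],
])

```text
time: 9.2
position: [0.514, -0.2255, 0.0675]
eef_rot: [[0.211, 0.967, -0.143], [0.794, -0.255, -0.553], [-0.571, 0.003, -0.821]]
force: [0.1, 0.2, 0.2]
grip_width: 0.0504
```

Run:
```python
from h import *
np.set_printoptions(precision=2,suppress=True)
where()
grab('side','j');grab('top','j')
a=cv2.imread('pics/j_side.png')[170:320,240:420]; b=cv2.imread('pics/j_top.png')[130:280,340:520]
cv2.imwrite('pics/j_crop.png',cv2.resize(np.hstack([a,b]),None,fx=2.2,fy=2.2,interpolation=cv2.INTER_CUBIC))
```

```text
t 9.2 sc [2.43 1.72] z 67.47169912081743 lean 34.804542717266514 err [ 0.19 -0.2  -0.07] F [0.11 0.18 0.24] w 0.050406785856421825
```

View pics/j_crop.png

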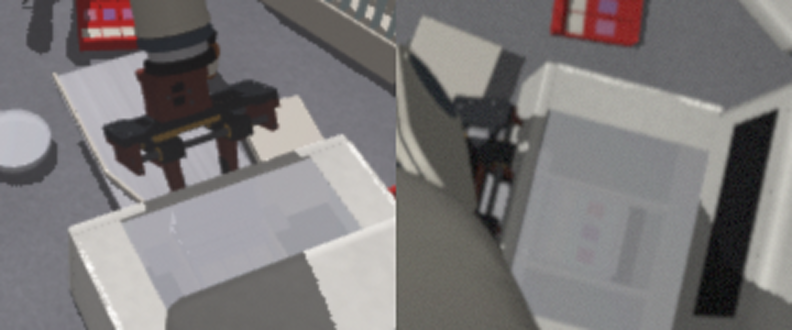

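The carrier is rolling: its slides moved about 42 mm while the fingers moved 17 mm. I'll let it settle.

Emit:
send_rows([
  [0,0,0,0,0,0],
  [0,0,0,0,0,0],
  [0,0,0,0,0,0],
  [0,0,0,0,0,0],
  [0,0,0,0,0,0],
  [0,0,0,0,0,0],
  [0,0,0,0,0,0],
  [0,0,0,0,0,0],
  [0,0,0,0,0,0],
  [0,0,0,0,0,0],
])

```text
time: 10.3
position: [0.5142, -0.2254, 0.0676]
eef_rot: [[0.211, 0.967, -0.142], [0.794, -0.254, -0.553], [-0.571, 0.004, -0.821]]
force: [0.2, 0.1, -1.2]
grip_width: 0.0505
```

Run:
```python
from h import *
np.set_printoptions(precision=4,suppress=True)
where()
for t in 'jk':
    if t=='k': grab('side','k');grab('top','k')
    im=np.load(f'{t}_top.npz')['im'].astype(int)
    # pinkish slide labels below window
    m=((im[...,0]-im[...,1])>6)&((im[...,2]-im[...,1])>0); m[:, :385]=0; m[:,450:]=0; m[:185]=0; m[265:]=0
    n,l,st,c=cv2.connectedComponentsWithStats(m.astype(np.uint8)); print(t,[(c[i].round(1),st[i,4], (sc(plane('top',*c[i],.05))*1000).round(0)) for i in range(1,n) if st[i,4]>4])
a=cv2.imread('pics/k_side.png')[170:320,240:420]; b=cv2.imread('pics/k_top.png')[130:280,340:520]
cv2.imwrite('pics/k_crop.png',cv2.resize(np.hstack([a,b]),None,fx=2.2,fy=2.2,interpolation=cv2.INTER_CUBIC))
print(sc(plane('top',*(np.array([318.,206])),.066)))
```

```text
t 10.3 sc [2.3294 1.8875] z 67.56798578297987 lean 34.7999005259435 err [ 0.2098 -0.2008 -0.0756] F [ 0.1561  0.0625 -1.152 ] w 0.05049053689176157
j [(array([425.6, 245.2]), np.int32(5), array([105., -22.]))]
k []
[-0.1787 -0.0001]
```

View pics/k_crop.png

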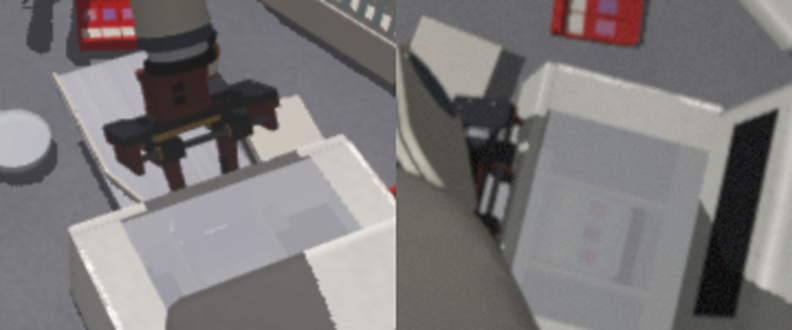

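Run:
```python
from h import *
np.set_printoptions(precision=1,suppress=True)
a=sc(plane('top',260+200/3.3-.35,140+220/3.3-.35,.064))*1000
o=np.array([-183.,0.]); print('label start',a,'offset',a-o)
c=cv2.imread('pics/k_top.png')[215:265,400:450]; j=cv2.imread('pics/j_top.png')[215:265,400:450]
e=[cv2.normalize(x,None,0,255,cv2.NORM_MINMAX) for x in (j,c)]
cv2.imwrite('pics/k_zoom.png',cv2.resize(np.hstack(e),None,fx=8,fy=8,interpolation=cv2.INTER_CUBIC))
for u in (427,429,431): print(u,sc(plane('top',u,236,.050))*1000)
```

```text
label start [-173.1    0.9] offset [9.9 0.9]
427 [103.6   0.8]
429 [108.4   2.1]
431 [113.2   3.4]
```

View pics/k_zoom.png

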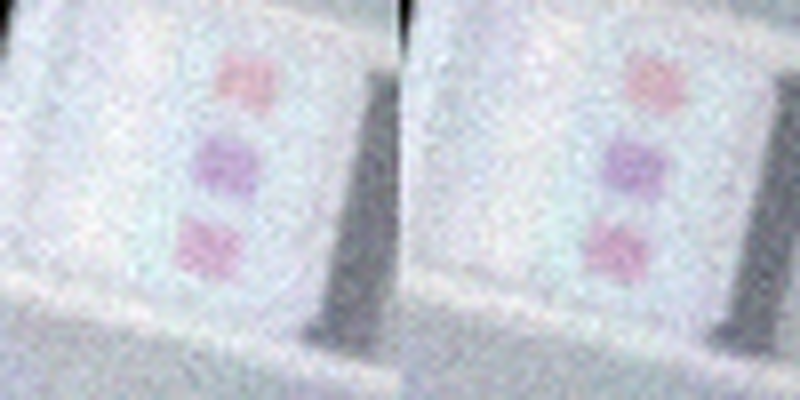

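Label at x≈108, so the origin is at about 99 mm, which matches home. Now I'll draw the fingers out.

Emit:
send_rows([
  [4,0,-2.8,0,0,0],
  [5,0,-3.5,0,0,0],
  [5,0,-3.5,0,0,0],
  [5,0,-3.5,0,0,0],
  [6.6,0,-4.6,0,0,0],
  [8.2,0,-5.7,0,0,0],
  [8.2,0,-5.7,0,0,0],
  [8.2,0,-5.7,0,0,0],
  [8.2,0,-5.7,0,0,0],
  [8.2,0,-5.7,0,0,0],
  [8.2,0,-5.7,0,0,0],
  [8.2,0,-5.7,0,0,0],
])

```text
time: 11.6
position: [0.5401, -0.1267, 0.0676]
eef_rot: [[0.211, 0.967, -0.142], [0.794, -0.254, -0.553], [-0.571, 0.004, -0.821]]
force: [-0.8, 0.2, 0.5]
grip_width: 0.0506
```

Emit:
send_rows([
  [8.2,0,-5.7,0,0,0],
  [8.2,0,-8,0,0,0],
  [5,0,-20,0,0,0],
  [0,0,-30,0,0,0],
  [0,0,-35,0,0,0],
  [0,0,-35,0,0,0],
  [0,0,-35,0,0,0],
  [0,0,-35,0,0,0],
  [0,0,0,0,0,0],
  [0,0,0,0,0,0],
  [0,0,0,0,0,0],
])

```text
time: 12.7
position: [0.5725, 0.0016, 0.2216]
eef_rot: [[0.21, 0.967, -0.144], [0.793, -0.255, -0.553], [-0.572, 0.002, -0.821]]
force: [-0.5, -0.2, -0.5]
grip_width: 0.0505
```

Run:
```python
from h import *
np.set_printoptions(precision=1,suppress=True)
where()
grab('side','l');grab('top','l')
```

```text
t 12.7 sc [-232.     0.2] z 221.626064806099 lean 34.85729697171125 err [ 0.1 -0.1 -0. ] F [-0.5 -0.2 -0.5] w 0.05053823350731286
```

View pics/l_side.png

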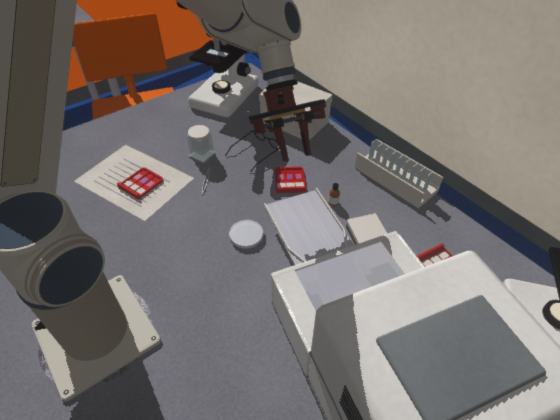

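View pics/l_top.png

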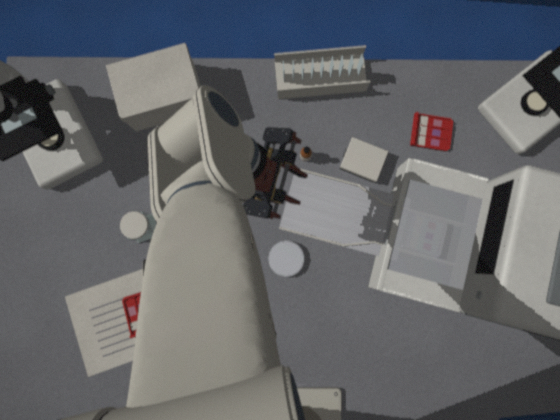

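Run:
```python
from h import *
r=[]
for n,y,x in(('top',155,370),('side',225,270)):
    r.append(np.hstack([cv2.resize(cv2.imread(f'pics/{t}_{n}.png')[y:y+110,x:x+105],None,fx=2.5,fy=2.5,interpolation=cv2.INTER_CUBIC) for t in 'akl']))
cv2.imwrite('pics/l_cmp.png',np.vstack(r))
D=[cloud('top',np.load(f'{t}_top.npz')['d']) for t in 'al']
d=np.abs(D[0]-D[1]).max(-1); 
# bystander shift: image diff side view
A,B=[cv2.GaussianBlur(cv2.imread(f'pics/{t}_side.png'),(5,5),0).astype(int) for t in 'al']
for nm,(u,v) in dict(petri=(247,235),bottle=(335,195),box=(367,230),jar=(201,145),tweez=(205,182),red=(291,180)).items():
    s=slice(v-18,v+18),slice(u-18,u+18); a=A[s].astype(np.float32).mean(-1).astype(np.float32); b=B[s].mean(-1).astype(np.float32)
    print(nm,cv2.phaseCorrelate(a,b))
```

```text
petri ((0.011152408231062338, 0.0575600075343381), 0.9984977642695109)
bottle ((-0.06419674738241099, -0.0508666041537964), 1.0104461396917885)
box ((0.222218102865682, -0.06210185735734086), 0.4523029327392578)
jar ((-0.015608311183804346, 0.01048012700165657), 1.001013535776256)
tweez ((0.023087611011568754, 0.005118020976791371), 0.9952670206994186)
red ((0.16373809388477412, 0.0037361296056843685), 1.0217257977267842)
```

View pics/l_cmp.png

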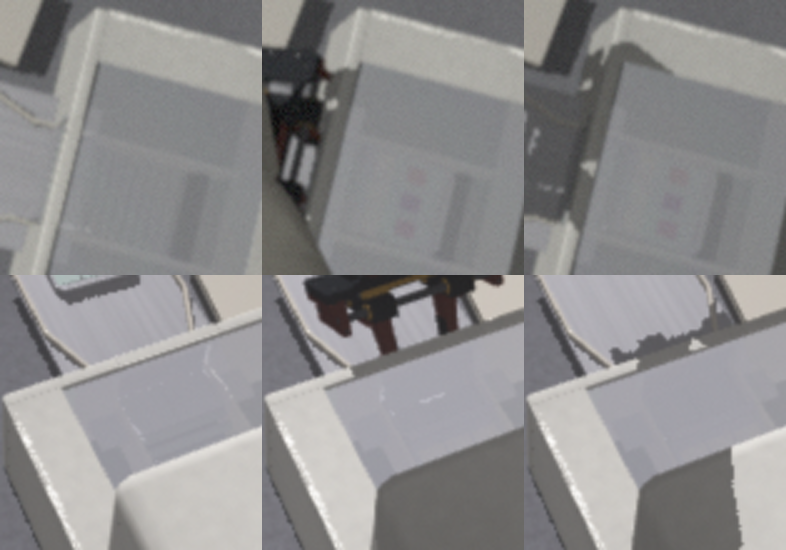

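```bash
python3 -c "
from h import *
print(telemetry.state()['time'],order.hand_in())"
```

```text
the job is handed in; nothing more can be done
12.8 None
```

I pushed the carrier nose first along the shelf and through the flap, then drew the fingers back and up and handed in at 12.8 s. Two fingertips leaned 35° did the pushing, and wrist forces read at each stop stayed around 1 N.

**Carrier home:** It tipped and rolled by itself. Its slide labels put the carrier's origin about 99 mm inside the port on the centre line, which matches home, and they had not moved in the last picture.

**Flap shut:** I could only judge this indirectly. A glint seen under the hood window while the fingers were in the port is gone in the last picture, which looks like the one taken before the job. The fingers had been clear of the port for over a second. I took no direct reading of the flap angle.

**Other things:** The petri dish, oil bottle, staining jar, tweezers and nearby red look-alike show no shift above 0.2 pixel between the first and last side pictures. The slide box matched less well (0.22 pixel at correlation 0.45), probably because of the arm's shadow, but it looks unmoved. I did not measure the glasses; the arm did not go near them.

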